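# Start the glue-drying programme on a craft-table timer

## Task

The glue on the basket has to dry, so start the big-key timer on the craft table: press the square key (clear), then the large round key (long programme), then the triangular key (start). Press one key at a time, each fully down and let fully up again; leave the small round key alone and do not knock over or shift the glue bottle and the tape roll beside the timer.

Things in the scene. Friction and masses are not known exactly. Their poses are not given: they have to be found in the camera images.
- timer: White desk timer, fixed, 200 (x) x 160 (y) mm, flat deck 34 mm above the table. Origin: centre of its underside; z up, front at -x. A raised display with a black screen, 59 mm high, fills the back (x = +47 to +97 mm). Four keys lie on the deck two by two, at x = -67 and +1 mm, y = +34 and -34 mm; which key is in which place varies.
- key_square_top (a point): Square key, 32 x 32 mm: clear. Same white plastic as the other keys, on a grey 54 x 54 mm surround, which stands 3 mm above the timer's deck. This point is the middle of its flat top, 15 mm above the deck when up (49 mm above the table); z is up and it moves with the key.
- key_round_top (a point): Large round key, 36 mm across: long programme. Same white plastic as the other keys, on a grey 54 x 54 mm surround, which stands 3 mm above the timer's deck. This point is the middle of its flat top, 15 mm above the deck when up (49 mm above the table); z is up and it moves with the key.
- key_triangle_top (a point): Triangular key, sides 40 mm (23 mm from middle to corner, 11 mm from middle to side): start. Same white plastic as the other keys, on a grey 54 x 54 mm surround, which stands 3 mm above the timer's deck. This point is the middle of its flat top, 15 mm above the deck when up (49 mm above the table); z is up and it moves with the key.
- key_small_top (a point): Small round key, 18 mm across: short programme, not to be pressed. Same white plastic as the other keys, on a grey 54 x 54 mm surround, which stands 3 mm above the timer's deck. This point is the middle of its flat top, 15 mm above the deck when up (49 mm above the table); z is up and it moves with the key.
- key_square (a joint): Travel of the square key: 0 when up, 0.006 (m) when fully down; a spring brings it back. It needs about 5 N.
- key_round (a joint): Travel of the large round key: 0 when up, 0.006 (m) when fully down; a spring brings it back. It needs about 5 N.
- key_triangle (a joint): Travel of the triangular key: 0 when up, 0.006 (m) when fully down; a spring brings it back. It needs about 5 N.
- key_small (a joint): Travel of the small round key: 0 when up, 0.006 (m) when fully down; a spring brings it back. It needs about 5 N.
- glue_bottle: Loose yellow glue bottle with a red nozzle, 54 mm across, 130 mm tall, standing on the table beside the timer (its +y side). Origin: centre of its underside, z up.
- tape_roll: Loose roll of paper tape lying flat on the table beside the timer (its -y side), 68 mm across, 18 mm high. Origin: centre of its underside, z up.
Things that resemble listed ones, but are neither listed nor needed, are in the scene too. Several things have the shape of the glue_bottle; the one meant has the colours described above.

How it is judged:
On the way, in this order (a step that is already met when the one before it is completed fails the run):
1. square key pressed fully down (more than 4.5 mm) for a moment, the other three keys up (less than 2 mm) (value of joint key_square above 0.0045 m and value of joint each of key_round, key_triangle, key_small below 0.002 m), for 0.1 s.
2. then the large round key pressed fully down (more than 4.5 mm) for a moment, the other three keys up (less than 2 mm) (value of joint key_round above 0.0045 m and value of joint each of key_square, key_triangle, key_small below 0.002 m), for 0.1 s.
3. then the triangular key pressed fully down (more than 4.5 mm) for a moment, the other three keys up (less than 2 mm) (value of joint key_triangle above 0.0045 m and value of joint each of key_square, key_round, key_small below 0.002 m), for 0.1 s.
At the end, for the whole second after the job is handed in: All four keys are up again (less than 2 mm down), the glue bottle stands upright (within 0.2 rad), and the bottle and the tape roll are within 30 mm of where they stood (value of joint each of key_square, key_round, key_triangle, key_small below 0.002 m and angle between glue_bottle's own z axis and vertical below 0.2 rad and distance of each of glue_bottle, tape_roll from where it was at the start of the episode below 0.03 m); the robot touches nothing.
It fails at once if the small round key is pressed (more than 3 mm) (value of joint key_small above 0.003 m).
It fails at once if two keys are down at once (more than 3 mm each) (value of joint each of key_square, key_round above 0.003 m or value of joint each of key_square, key_triangle above 0.003 m or value of joint each of key_round, key_triangle above 0.003 m).
It fails at once if the glue bottle is tipped (more than 0.5 rad) or shifted more than 30 mm (angle between glue_bottle's own z axis and vertical above 0.5 rad or distance of glue_bottle from where it was at the start of the episode above 0.03 m).
It fails at once if the tape roll is shifted more than 30 mm (distance of tape_roll from where it was at the start of the episode above 0.03 m).
It also fails if it takes over 32 s, if anything falls off the work surface, if the arm or the gripper's body presses on something with over 40 N, if the wrist force passes 120 N, or if a joint passes its speed limit or range.

## Robot

A 6-joint arm with a two-finger parallel gripper is mounted at the origin on the work surface. World frame = base frame: x ahead of the robot, y to its left, z up, the work surface at z = 0. Lengths are in m, angles in rad, forces in N, time in s.
With the tool pointing down it reaches from about 0.35 to 0.975 m from the base axis. Payload 4.9 kg.
Tool frame: the origin (TCP) lies midway between the tips of the shut fingers; the grasp point (between the pads) lies 19 mm behind it; z points along the fingers, y is the line along which they close (so a half turn about z gives the same grasp; the last joint's range is limited). The gripper opens to 85 mm and grips with 20 to 120 N. Pads are 22 mm wide; open, the fingers measure 114 mm over their backs; the gripper's body (76 mm by 85 mm) begins 54 mm behind the grasp point. The pads swing forward as they close: fully open they stand 13 mm farther back than shut.
Start: joints at [1.199, 0.053, 1.613, -0, 1.476, -0.119], TCP at [0.156, 0.605, 0.231] pointing down, gripper open.
Joint ranges: [-3.01, 3.01], [-1.01, 2.22], [0.06, 2.58], [-1.02, 4.17], [0.09, 2.62], [-3.14, 3.14]. Speed limits (rad/s): [2.57, 2.57, 3.14, 3.14, 3.14, 3.14].

## Interface

Orientations are given as a rotation vector (axis times angle).
In Python, from station import ctrl, optics, job gives the robot as it stands.
- The arm moves only by the shell command python3 -m jog 'ROWS' [OPENING] [FORCE]. ROWS is JSON, a list of rows, each a list of 2 entries, a list of its own where there are three numbers: the shift along the tool's x, y, z in m, then the turn, a rotation vector about the tool's x, y, z in rad. A call has 1 to 5 rows; each row is the pose to reach, as a shift and turn from the pose commanded when the call began, along the tool's axes at that moment; what a row does not reach only later rows make up. A row lasts 1/10 s, in which the tool goes at most 50 mm and 8.59 degrees, less where a joint would pass 70% of its speed; a pose out of reach is approached as far as the arm can. A call with a gripper value outside its range is refused whole. OPENING is the opening, from 0 (shut) to 1 (fully open), set as the call begins (- or left out, the last holds). The fingers move at their own pace and stop on an object; FORCE is the grip in N (left out, the last holds). Time passes only in rows, so rows that repeat a pose let the fingers close. It gives the time, the measured TCP pose, the force, the opening and the grip force at its end, in the units of the state.
- ctrl.get_obs(): the state, without advancing time (a new reading comes with each control period).
- optics.get_image(name): name is "scene" or "top"; returns a dict with "image" (480x640x3 uint8, blue, green, red), "fx", "fy", "cx", "cy" (pixels), "rvec" (rotation vector, rad) and "tvec" (3), from world to camera coordinates, as OpenCV has them. Camera axes: x right, y down, z forward; pixel columns grow to the right and rows downward; lengths in m; the calibration is good to about 2 mm. A picture is of the moment at which its call begins. There is no depth.
- job.finish_job(): hands the job in; it is judged then, once.
The state is a dict: "t": time; "q": joint angles; "dq": joint speeds; "effort": joint torques, N m; "tool_pos": TCP position; "tool_rot": TCP orientation; "contact_force": force on the tool from outside, world axes, zero at the start; "wrist_torque": the same for the moment, N m; "opening": finger opening in m; "grip_force": force on a finger pad.
Only numpy, scipy, OpenCV 4.12 (cv2) and the standard library are available. Lean on these libraries where they do the work, as an engineer would, in place of code of your own. Each camera call takes 0.05 s, during which the arm holds its last target. There are 200 camera calls.

## Working session

There is one attempt and no reset: what is moved stays moved. The work goes in short steps, Python scripts to look and compute and a shell command to move; the robot and the scene stay as the last step left them, time stands still between calls to the robot, and variables do not carry over. Pictures are saved under pics/ and viewed, at most 10 in all, crops included, and the job is handed in when it is done.

```bash
mkdir -p pics
python3 - <<'E'
from station import ctrl, optics
import cv2,pickle
for n in("top","scene"):
    d=optics.get_image(n);cv2.imwrite(f"pics/{n}0.png",d["image"]);pickle.dump(d,open(f"{n}.pkl","wb"))
    print({k:v for k,v in d.items() if k!="image"})
o=ctrl.get_obs();print(o)
E
```

```text
{'fx': 572.458381645738, 'fy': 572.458381645738, 'cx': 316.4326489451485, 'cy': 248.01069993617344, 'rvec': array([ 2.15858849, -2.09685094,  0.12607159]), 'tvec': array([0.04130392, 0.59735488, 0.83647362])}
{'fx': 601.4595831185276, 'fy': 601.4595831185276, 'cx': 323.43638480871294, 'cy': 239.01669486334941, 'rvec': array([ 0.86479679,  2.39854166, -1.25529588]), 'tvec': array([ 0.43848349, -0.17221748,  1.36354751])}
{'t': 0.1, 'q': array([ 1.19902840e+00,  5.33341164e-02,  1.61416898e+00, -3.35909276e-06,
        1.47602487e+00, -1.19032078e-01]), 'dq': array([-0.00181188, -0.0028217 , -0.00309493,  0.00082005, -0.00178106,
        0.00137643]), 'effort': array([ 5.06680317e-05, -3.94898450e+01, -3.71366429e+01, -1.68007459e-04,
        3.84520637e-03,  2.53303051e-05]), 'tool_pos': array([0.15609282, 0.60459929, 0.2301518 ]), 'tool_rot': array([-3.95881270e-01, -3.11607768e+00,  2.94974579e-03]), 'contact_force': array([ 0.30369137,  0.45510924, -1.36783616]), 'wrist_torque': array([0.00353664, 0.05930896, 0.02418132]), 'grip_force': 0.0, 'opening': 0.08508244606806423}
```

View pics/top0.png

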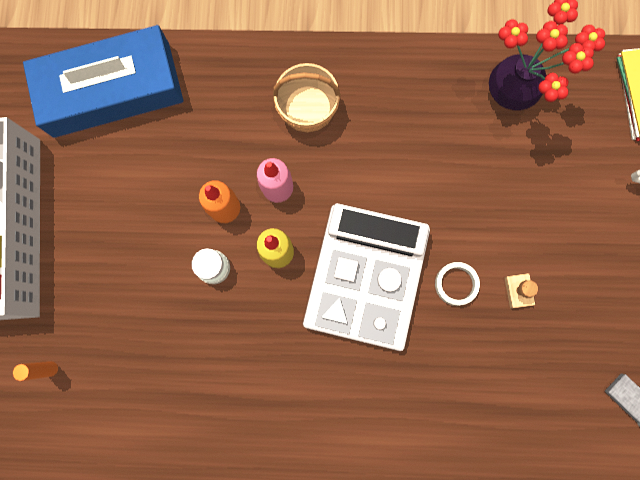

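View pics/scene0.png

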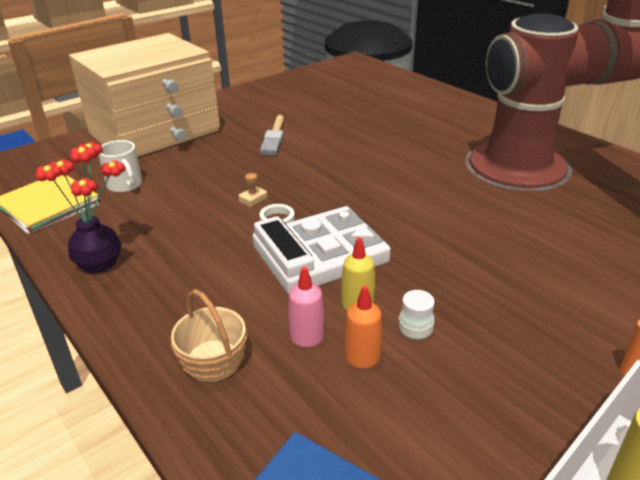

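The top view shows the timer at about (366,278). Candidate keys: square (346,270), large round (390,280), triangle (336,313), small round (380,324, not to be pressed). The yellow bottle is at (275,247), with orange (219,201) and pink (275,179) lookalikes, and the tape is at (458,284). I'll check these in one close crop.

```bash
cat > h.py <<'E'
import cv2,numpy as np
from scipy.spatial.transform import Rotation as R
def world(d,px,z):
    r=R.from_rotvec(d["rvec"]).as_matrix();c=-r.T@d["tvec"]
    v=r.T@np.array([(px[0]-d["cx"])/d["fx"],(px[1]-d["cy"])/d["fy"],1])
    return c+v*(z-c[2])/v[2]
E
python3 - <<'E'
import pickle,cv2
from h import *
d=pickle.load(open("top.pkl","rb"))
c=d["image"][200:360,250:450]
cv2.imwrite("pics/crop.png",cv2.resize(c,(750,600),interpolation=cv2.INTER_CUBIC))
for n,p,z in[("sq",(346,270),.049),("ro",(390,280),.049),("tri",(336,314),.049),("sm",(380,324),.049),("bottle nozzle",(271,242),.13),("tape",(458,284),.018)]:print(n,world(d,p,z))
E
```

```text
sq [0.56274399 0.01236424 0.049     ]
ro [ 0.54935096 -0.05464191  0.049     ]
tri [0.4956239  0.02584992 0.049     ]
sm [ 0.48270594 -0.04049022  0.049     ]
bottle nozzle [0.5899635  0.11947403 0.13      ]
tape [ 0.54913911 -0.16360489  0.018     ]
```

View pics/crop.png

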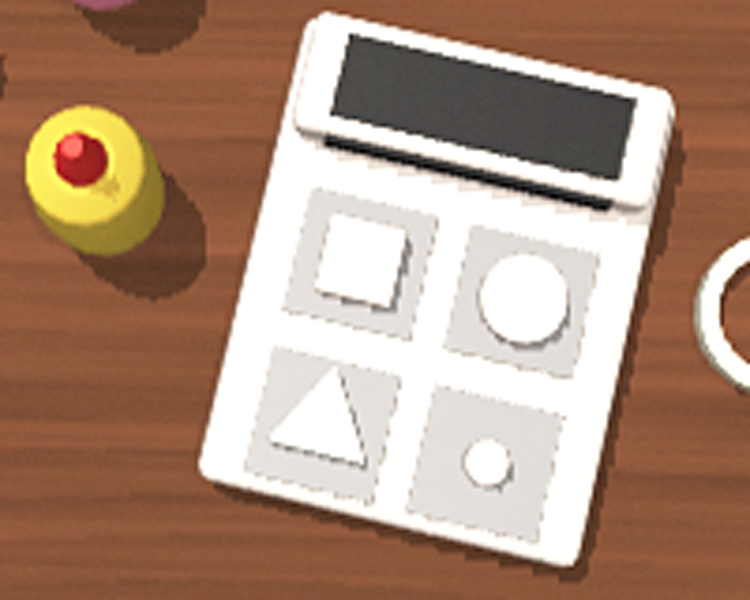

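The crop confirms it: square at upper left, large round at upper right, triangle at lower left, small round at lower right. Spacing comes out at 68 mm, as specified, and the yellow bottle is clear to the left. Next I'll compute the shifts.

```bash
cat >> h.py <<'E'
import pickle
def shift(*names,z=.09):
    from station import ctrl
    d=pickle.load(open("top.pkl","rb"))
    P={"sq":(346.3,269.3),"ro":(389.7,279.7),"tri":(336.4,313.6)}
    o=ctrl.get_obs();r=R.from_rotvec(o["tool_rot"])
    print(o["t"],o["tool_pos"].round(4),o["opening"].round(3),o["contact_force"].round(1))
    for n in names:
        w=world(d,P[n],.049);w[2]=z
        print(n,w.round(4),"shift",r.inv().apply(w-o["tool_pos"]).round(4),"z tool",r.apply([0,0,1]).round(4))
E
python3 -c "
from h import *
shift('sq')"
```

```text
Traceback (most recent call last):
  File "h.py", line 13, in shift
    print(o["t"],o["tool_pos"].round(4),o["opening"].round(3),o["contact_force"].round(1))
                                        ^^^^^^^^^^^^^^^^^^
AttributeError: 'float' object has no attribute 'round'
```

```bash
sed -i 's/o\["opening"\].round(3)/o["opening"]/' h.py
python3 -c "
from h import *
shift('sq')"
```

```text
0.1 [0.1561 0.6046 0.2302] 0.08508244606806423 [ 0.3  0.5 -1.4]
sq [0.5638 0.0119 0.09  ] shift [-0.543  -0.4716  0.1409] z tool [-7.0e-04 -1.8e-03 -1.0e+00]
```

```bash
A='[[-0.036,-0.031,0],[0,0,0]]'
python3 -m jog '[[[-0.036,-0.031,0],[0,0,0]],[[-0.072,-0.062,0],[0,0,0]],[[-0.108,-0.093,0],[0,0,0]],[[-0.144,-0.124,0],[0,0,0]],[[-0.18,-0.155,0],[0,0,0]]]' 0
python3 -m jog '[[[-0.036,-0.031,0],[0,0,0]],[[-0.072,-0.062,0],[0,0,0]],[[-0.108,-0.093,0],[0,0,0]],[[-0.144,-0.124,0],[0,0,0]],[[-0.18,-0.155,0],[0,0,0]]]'
python3 -m jog '[[[-0.036,-0.031,0],[0,0,0]],[[-0.072,-0.062,0],[0,0,0]],[[-0.108,-0.093,0],[0,0,0]],[[-0.144,-0.124,0],[0,0,0]],[[-0.18,-0.155,0],[0,0,0]]]'
python3 -c "
from h import *
shift('sq')"
```

```text
t: 0.6
tool_pos: [0.2923, 0.4082, 0.2307]
tool_rot: [-0.395, -3.116, 0.001]
contact_force: [1.2, 0.5, 0.1]
opening: 0.0124
grip_force: 0.0
t: 1.1
tool_pos: [0.4278, 0.2131, 0.231]
tool_rot: [-0.396, -3.116, -0.0]
contact_force: [1.0, 0.1, -0.0]
opening: 0.0001
grip_force: 0.0
t: 1.6
tool_pos: [0.5634, 0.018, 0.2308]
tool_rot: [-0.397, -3.116, -0.0]
contact_force: [0.2, -0.2, 0.0]
opening: 0.0001
grip_force: 0.0
1.6 [0.5634 0.018  0.2308] 0.00010439332626919634 [ 0.2 -0.2  0. ]
sq [0.5638 0.0119 0.09  ] shift [-0.0021 -0.0058  0.1408] z tool [-6.e-04  2.e-04 -1.e+00]
```

```bash
python3 -m jog '[[[-0.002,-0.006,0.045],[0,0,0]],[[-0.002,-0.006,0.09],[0,0,0]],[[-0.002,-0.006,0.13],[0,0,0]],[[-0.002,-0.006,0.166],[0,0,0]],[[-0.002,-0.006,0.166],[0,0,0]]]'
python3 - <<'E'
from h import *
from station import optics
shift('sq',z=.042)
for n,(a,b,c,e) in {"top":(200,360,250,450),"scene":(190,310,230,410)}.items():
    i=optics.get_image(n)["image"][a:b,c:e]
    cv2.imwrite(f"pics/{n}1.png",cv2.resize(i,None,fx=3.5,fy=3.5,interpolation=cv2.INTER_CUBIC))
E
```

```text
t: 2.1
tool_pos: [0.5579, 0.014, 0.0585]
tool_rot: [-0.395, -3.103, 0.0]
contact_force: [-1.0, 0.6, -1.3]
opening: 0.0003
grip_force: 0.0
2.1 [0.5579 0.014  0.0585] 0.00025021336211927895 [-1.   0.6 -1.3]
sq [0.5638 0.0119 0.042 ] shift [-0.0065 -0.0005  0.0164] z tool [-0.0132  0.0014 -0.9999]
```

View pics/scene1.png

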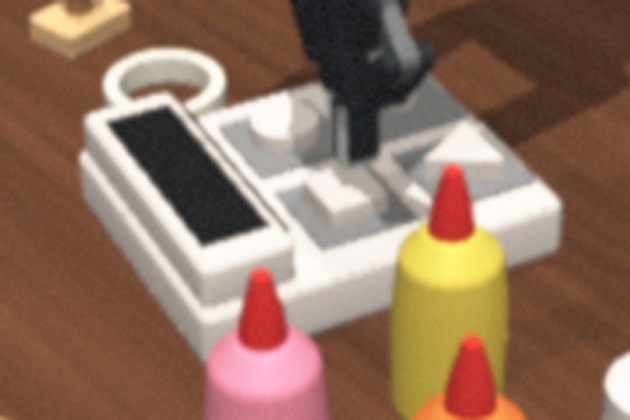

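The crop shows the finger tip at (358,155), behind and above the square key top at (338,192). I'll compare that with where both should project.

Run:
```python
from h import *
from station import ctrl
d=pickle.load(open("scene.pkl","rb"));o=ctrl.get_obs()
K=np.array([[d["fx"],0,d["cx"]],[0,d["fy"],d["cy"]],[0,0,1.]])
t=pickle.load(open("top.pkl","rb"));k=world(t,(346.3,269.3),.049)
p=cv2.projectPoints(np.array([o["tool_pos"],k]),d["rvec"],d["tvec"],K,None)[0][:,0]
print((p-[230,190])*3.5, o["tool_pos"],o["tool_rot"])
shift('sq',z=.062)
```

```text
[[348.1449799  150.48400498]
 [344.74630085 176.66591054]] [0.56285806 0.01358861 0.06510786] [-3.95779312e-01 -3.11491958e+00  9.15603859e-05]
2.2 [0.5629 0.0136 0.0651] -0.00010545581350747608 [ 1.  -0.1  0.3]
sq [0.5638 0.0119 0.062 ] shift [-0.0014 -0.0014  0.0031] z tool [-1.6e-03  1.0e-04 -1.0e+00]
```

View pics/top1.png

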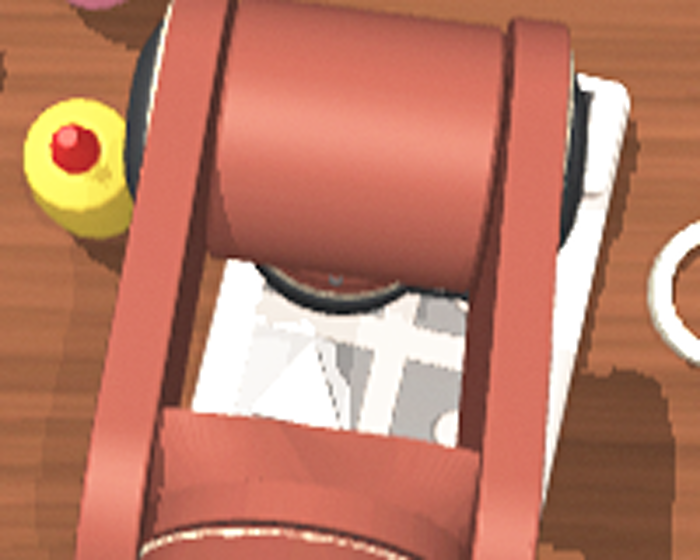

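The top view is now blocked by the arm, so I'll mark the predicted key points on the unobstructed scene image.

Run:
```python
from h import *
d=pickle.load(open("scene.pkl","rb"));t=pickle.load(open("top.pkl","rb"))
K=np.array([[d["fx"],0,d["cx"]],[0,d["fy"],d["cy"]],[0,0,1.]])
k=np.array([world(t,p,.049) for p in[(346.3,269.3),(389.7,279.7),(336.4,313.6)]])
p=cv2.projectPoints(k,d["rvec"],d["tvec"],K,None)[0][:,0]
i=cv2.resize(d["image"][195:295,250:400],None,fx=5,fy=5,interpolation=cv2.INTER_CUBIC)
for q in (p-[250,195]+.5)*5: print(q);cv2.circle(i,tuple(int(v) for v in q),3,(0,0,255),-1)
cv2.imwrite("pics/mark.png",i)
```

```text
[394.99471551 229.8798722 ]
[308.32887246 135.23678758]
[565.9414736  175.21612495]
```

View pics/mark.png

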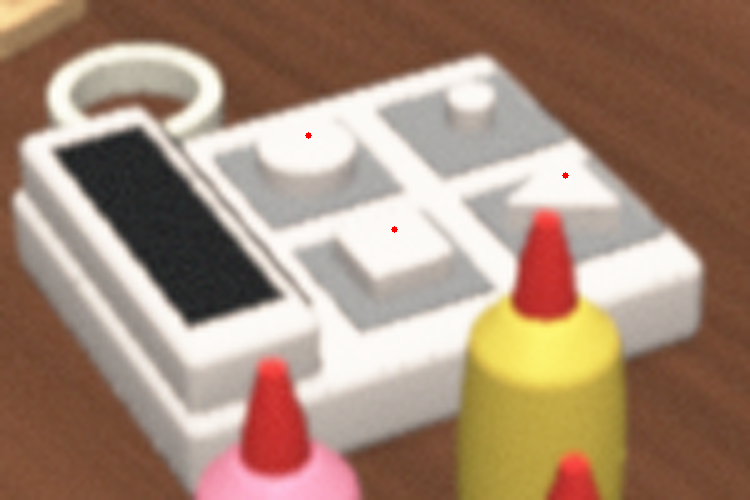

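The marks sit about 2.5–3 px above the key tops in the scene view. That's a few mm of combined calibration error, so I'll bias targets about 3 mm toward the scene camera. That stays well inside the keys.

```bash
python3 -m jog '[[[-0.003,0,0.006],[0,0,0]],[[-0.003,0,0.012],[0,0,0]],[[-0.003,0,0.014],[0,0,0]],[[-0.003,0,0.014],[0,0,0]]]'
python3 -m jog '[[[0,0,0.003],[0,0,0]],[[0,0,0.004],[0,0,0]],[[0,0,0.005],[0,0,0]],[[0,0,0.006],[0,0,0]],[[0,0,0.006],[0,0,0]]]'
```

```text
t: 2.6
tool_pos: [0.5664, 0.0128, 0.0516]
tool_rot: [0.396, 3.116, 0.0]
contact_force: [-0.3, -0.3, 0.0]
opening: 0.0006
grip_force: 0.0
t: 3.1
tool_pos: [0.5667, 0.0128, 0.0457]
tool_rot: [0.396, 3.115, 0.0]
contact_force: [0.9, -0.5, 3.7]
opening: 0.0002
grip_force: 1.6
```

```bash
python3 -m jog '[[[0,0,0.001],[0,0,0]],[[0,0,0.002],[0,0,0]],[[0,0,0.003],[0,0,0]],[[0,0,0.003],[0,0,0]],[[0,0,0.003],[0,0,0]]]'
```

```text
t: 3.6
tool_pos: [0.5667, 0.0127, 0.043]
tool_rot: [0.396, 3.116, 0.0]
contact_force: [0.2, 0.2, 6.0]
opening: 0.0
grip_force: 3.2
```

```bash
python3 -m jog '[[[0,0,0.001],[0,0,0]],[[0,0,0.0015],[0,0,0]],[[0,0,0.0015],[0,0,0]],[[0,0,0.0015],[0,0,0]]]'
```

```text
t: 4.0
tool_pos: [0.5668, 0.0128, 0.0429]
tool_rot: [0.396, 3.116, -0.0]
contact_force: [-4.4, 0.7, 14.4]
opening: 0.0001
grip_force: 7.0
```

The square key bottomed out: the tip stopped at 42.9 mm with 14 N. Now I'll raise and move to the large round key.

```bash
python3 -m jog '[[[0,0,-0.01],[0,0,0]],[[0,0,-0.03],[0,0,0]],[[0,0,-0.04],[0,0,0]],[[-0.002,-0.034,-0.04],[0,0,0]],[[-0.004,-0.068,-0.04],[0,0,0]]]'
python3 -m jog '[[[0,0,0.01],[0,0,0]],[[0,0,0.02],[0,0,0]],[[0,0,0.025],[0,0,0]],[[0,0,0.025],[0,0,0]]]'
python3 -c "
from h import *
shift('sq','ro','tri',z=.043)"
```

```text
t: 4.5
tool_pos: [0.5526, -0.0542, 0.0807]
tool_rot: [-0.392, -3.117, 0.0]
contact_force: [0.0, 0.4, -0.2]
opening: 0.0001
grip_force: 0.0
t: 4.9
tool_pos: [0.5517, -0.0529, 0.0538]
tool_rot: [-0.394, -3.113, -0.001]
contact_force: [-0.7, 0.3, 0.3]
opening: 0.0
grip_force: 0.0
4.9 [ 0.5517 -0.0529  0.0538] 3.4867825866710255e-05 [-0.7  0.3  0.3]
sq [0.5638 0.0119 0.043 ] shift [0.0044 0.0658 0.0108] z tool [-0.0036  0.001  -1.    ]
ro [ 0.5498 -0.0542  0.043 ] shift [ 0.0015 -0.0017  0.0108] z tool [-0.0036  0.001  -1.    ]
tri [0.4962 0.0253 0.043 ] shift [0.0732 0.0619 0.011 ] z tool [-0.0036  0.001  -1.    ]
```

Commanded z is about 0.0563. Pressing by 15 mm.

```bash
python3 -m jog '[[[0,0,0.005],[0,0,0]],[[0,0,0.008],[0,0,0]],[[0,0,0.01],[0,0,0]],[[0,0,0.011],[0,0,0]],[[0,0,0.012],[0,0,0]]]'
python3 -m jog '[[[0,0,0.001],[0,0,0]],[[0,0,0.002],[0,0,0]],[[0,0,0.003],[0,0,0]],[[0,0,0.003],[0,0,0]],[[0,0,0.003],[0,0,0]]]'
```

```text
t: 5.4
tool_pos: [0.5534, -0.0536, 0.0443]
tool_rot: [0.396, 3.116, 0.001]
contact_force: [-1.1, 3.6, 4.1]
opening: 0.0001
grip_force: 2.0
t: 5.9
tool_pos: [0.5535, -0.0538, 0.0429]
tool_rot: [-0.396, -3.116, -0.001]
contact_force: [-5.9, 4.7, 13.6]
opening: 0.0001
grip_force: 7.0
```

The round key bottomed out as well. Now the triangle.

```bash
python3 -m jog '[[[0,0,-0.01],[0,0,0]],[[0,0,-0.03],[0,0,0]],[[0,0,-0.04],[0,0,0]],[[0.036,0.032,-0.04],[0,0,0]],[[0.073,0.064,-0.04],[0,0,0]]]'
python3 -m jog '[[[0,0,0.01],[0,0,0]],[[0,0,0.02],[0,0,0]],[[0,0,0.025],[0,0,0]],[[0,0,0.025],[0,0,0]]]'
python3 - <<'E'
from h import *
from station import optics
shift('tri',z=.043)
i=optics.get_image("scene")["image"][195:295,250:400]
cv2.imwrite("pics/tri.png",cv2.resize(i,None,fx=5,fy=5,interpolation=cv2.INTER_CUBIC))
E
```

```text
t: 6.4
tool_pos: [0.4986, 0.0258, 0.0813]
tool_rot: [0.4, 3.114, -0.001]
contact_force: [0.0, 0.2, 0.8]
opening: -0.0
grip_force: 0.0
t: 6.8
tool_pos: [0.498, 0.0253, 0.0545]
tool_rot: [-0.398, -3.114, 0.001]
contact_force: [-0.5, 0.3, 0.4]
opening: -0.0002
grip_force: 0.0
6.8 [0.498  0.0253 0.0545] -0.00023930338277377555 [-0.5  0.3  0.4]
tri [0.4962 0.0253 0.043 ] shift [ 0.0017 -0.0005  0.0115] z tool [-2.3e-03 -1.0e-04 -1.0e+00]
```

View pics/tri.png

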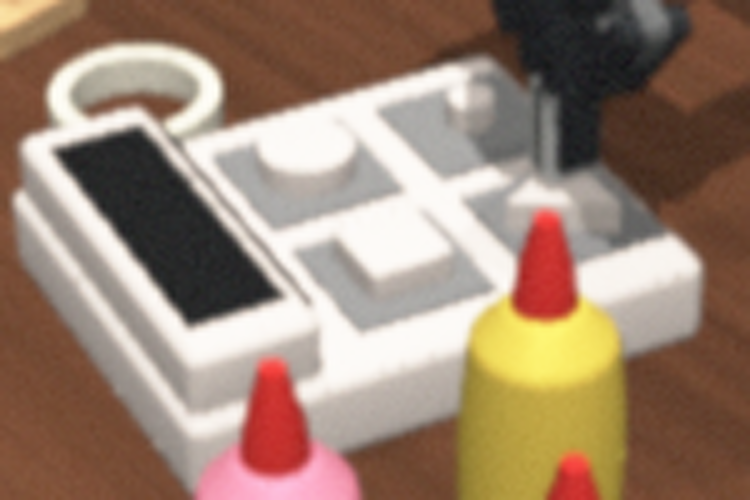

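The finger tip, at (565,165), is just above the triangle's middle. The square and round keys are back up, and the bottle and tape haven't moved. Now pressing, then retreating up.

```bash
python3 -m jog '[[[0,0,0.005],[0,0,0]],[[0,0,0.008],[0,0,0]],[[0,0,0.01],[0,0,0]],[[0,0,0.011],[0,0,0]],[[0,0,0.012],[0,0,0]]]'
python3 -m jog '[[[0,0,0.001],[0,0,0]],[[0,0,0.002],[0,0,0]],[[0,0,0.003],[0,0,0]],[[0,0,0.003],[0,0,0]],[[0,0,0.003],[0,0,0]]]'
```

```text
t: 7.35
tool_pos: [0.499, 0.0257, 0.0444]
tool_rot: [0.396, 3.115, -0.002]
contact_force: [0.1, -3.5, 4.4]
opening: -0.0001
grip_force: 2.0
t: 7.85
tool_pos: [0.4991, 0.0257, 0.0429]
tool_rot: [0.395, 3.116, -0.002]
contact_force: [-4.7, -4.4, 14.4]
opening: -0.0002
grip_force: 7.0
```

```bash
python3 -m jog '[[[0,0,-0.01],[0,0,0]],[[0,0,-0.05],[0,0,0]],[[0,0,-0.1],[0,0,0]],[[0,0,-0.15],[0,0,0]],[[0,0,-0.15],[0,0,0]]]'
python3 -m jog '[[[0,0,0],[0,0,0]],[[0,0,0],[0,0,0]],[[0,0,0],[0,0,0]]]'
python3 - <<'E'
from h import *
from station import optics
i=optics.get_image("scene")["image"][195:295,250:400]
cv2.imwrite("pics/end.png",cv2.resize(i,None,fx=5,fy=5,interpolation=cv2.INTER_CUBIC))
E
```

```text
t: 8.35
tool_pos: [0.5024, 0.0265, 0.1991]
tool_rot: [0.394, 3.103, 0.003]
contact_force: [0.6, 0.6, -0.8]
opening: -0.0002
grip_force: 0.0
t: 8.65
tool_pos: [0.4969, 0.0265, 0.1881]
tool_rot: [-0.395, -3.112, -0.0]
contact_force: [0.1, -0.4, -0.6]
opening: -0.0002
grip_force: 0.0
```

View pics/end.png

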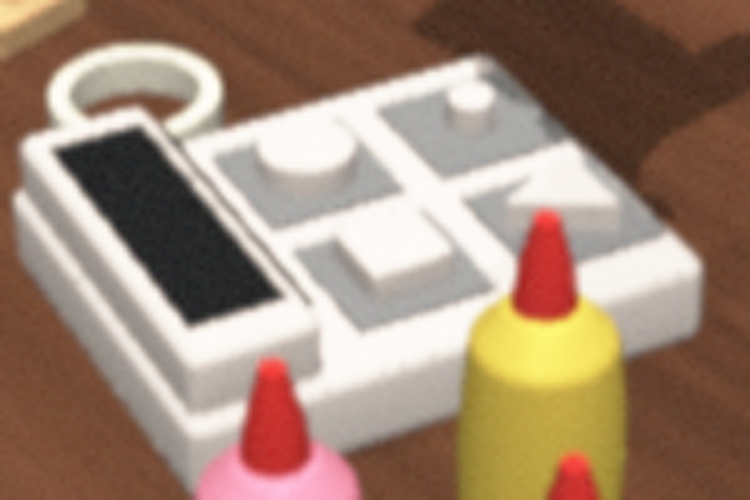

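All four keys are up, and the bottle (546,300) and tape (135,95) are where they started.

```bash
python3 -c "
from station import job
print(job.finish_job())"
```

```text
the job is handed in; nothing more can be done
None
```

I pressed the square, large round and triangular keys fully down in that order, and all four keys were up with the bottle and tape unmoved when I handed the job in at about 8.7 s; no verdict was returned.

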